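Set up the slab-rolling board with its pair of thick guide bars

TASK

Set up the small slab-rolling board for rolling a thick slab: draw the two thick guide bars out from under it, lifting the front end of each over the front lip, and lay one flat in each of the two grooves on top. Leave the thin slat in its lane. If a glaze jar stands in the way of drawing a bar out, first set it aside upright on the table or the tool board; never push a bar against a jar, keep every jar standing and disturb nothing else.

Things in the scene. Friction and masses are not known exactly. Their poses are not given: they have to be found in the camera images.
- rolling_board: the slab-rolling board, a low wooden stand fixed to the table (all sizes in mm), 216 deep (x), 160 wide (y), 54 high. Origin on the table under the middle of its deck; -x points to its front (roughly to the robot), +y to its left as the robot sees it, z up. The deck covers x -80 to 80; underside z 40, canvas-faced top z 54. In front of it the base plate (top z 8) runs open to a lip
- front_lip (a point): middle of the top of the lip that runs across the board's whole front: 8 thick (board x -136 to -128), top at z 20, which is 12 above the lanes' floor. A stored strip lies with its front end 1 to 5 mm behind the lip, so it cannot be pulled straight out: its front end must first be raised over the lip
- deck_front (a point): middle of the deck's lower front edge (board x -80, z 40). Under the deck are three lanes along x, 34 wide, centred at y -50, 0, 50, floor z 8, solid battens between, closed at x +18. Over x -7 to 18 a keeper leaves only 22 of height, so a strip's rear end cannot rise: raise the front end 14 to 21, pivoting about the rear end, draw it out until wholly in front of the deck, then lift
- left_groove (a point): the middle of the floor of the left groove (board y +57) in the deck's top. Each groove is 150 long in the board's x, 30 wide, 4 deep, its floor at z 50. Axes as the board's
- right_groove (a point): the middle of the floor of the right groove (board y -57), same size and axes
- bar_1_mid (a point): centre of a thick guide bar: plain wood, 140 long (its x), 22 wide (y), 16 thick (z), 40 to 85 g. At the start it lies in one of the three lanes, its centre at board x about -55, z 16, its x along the board's x within 0.03 rad; its front 45 mm lie in the open before the deck, about 22 mm or more from the next strip. Laid in a groove it stands 12 proud of the deck
- bar_2_mid (a point): centre of the other thick guide bar, the same as the first; either bar may go in either groove
- slat_mid (a point): centre of the thin slat in the remaining lane: plain wood, 140 long, 28 wide, 7 thick, 30 g; it stays there. Which lane holds it varies
- jar_white_mid (a point): centre, half-way up, of a lidded white glaze jar, 53 across, 62 high, 180 g. It stands on the tool board: a flat wooden board, top 12 above the table, in front of the rolling board. The tool board's edge nearest the rolling board runs from (0.441, 0.185) to (0.293, 0.787) m, its right edge from (0.441, 0.185) to (0.175, 0.120) m
- jar_ochre_mid (a point): centre, half-way up, of a lidded ochre glaze jar, 53 across, 62 high, 180 g, also on the tool board. Either this jar or the white one may stand where a bar has to be drawn out
- jar_green_mid (a point): centre, half-way up, of a lidded green glaze jar, 49 across, 56 high, on the table behind the tool chest; a bystander
- timer_mid (a point): centre of a clockwork timer, 64 across, 42 high, on the table behind the tool chest; a bystander
- kidney_mid (a point): centre of a flat red rubber kidney, 85 x 44 x 8, on the table between the banding wheel and the tool board; a bystander
- pencil_mid (a point): centre of a pencil, 151 x 8 x 7, lying on the table close along the left side of the tool chest; a bystander

How it is judged (in metres and radians):
At the end, for the whole second after the job is handed in: Each thick bar lies flat on the floor of its own groove (centre 5 to 9.7 mm above it, within 8 mm of its middle line and 9 mm of its middle, along it within 0.1 rad); the slat is within 20 mm of its start; the white and ochre jars stand upright (0.1 rad) on the table or the tool board (((y of bar_1_mid in the frame of left_groove between -0.008 and 0.008 m and y of bar_2_mid in the frame of right_groove between -0.008 and 0.008 m) or (y of bar_2_mid in the frame of left_groove between -0.008 and 0.008 m and y of bar_1_mid in the frame of right_groove between -0.008 and 0.008 m)) and x of bar_1_mid in the frame of left_groove between -0.009 and 0.009 m and x of bar_2_mid in the frame of left_groove between -0.009 and 0.009 m and z of bar_1_mid in the frame of left_groove between 0.005 and 0.0097 m and z of bar_2_mid in the frame of left_groove between 0.005 and 0.0097 m and angle between the x axis of each of bar_1_mid, bar_2_mid and the x axis of rolling_board, either way round below 0.1 rad and distance of slat_mid from where it was at the start of the episode below 0.02 m and angle between each of jar_white_mid, jar_ochre_mid's own z axis and vertical below 0.1 rad and height (world z) of jar_white_mid between 0.02 and 0.052 m and height (world z) of jar_ochre_mid between 0.02 and 0.052 m); the robot touches nothing.
It fails at once if a glaze jar is tipped over (angle between any of jar_white_mid, jar_ochre_mid's own z axis and vertical above 0.5 rad).
It fails at once if a bar is pushed against a glaze jar (over 1 N) (contact force between any of bar_1, bar_2 and jar_white above 1 N or contact force between any of bar_1, bar_2 and jar_ochre above 1 N).
It fails at once if the slat is taken from its lane (moved more than 40 mm) (distance of slat_mid from where it was at the start of the episode above 0.04 m).
It fails at once if a bystander (green jar, timer, rubber kidney, pencil) is moved more than 20 mm (distance of any of jar_green_mid, timer_mid, kidney_mid, pencil_mid from where it was at the start of the episode above 0.02 m).
It also fails if it takes over 59 s, if anything falls off the work surface, if the arm or the gripper's body presses on something with over 40 N, if the wrist force passes 120 N, or if a joint passes its speed limit or range.

ROBOT

A 6-joint arm with a two-finger parallel gripper is mounted at the origin on a cart in front of the work surface, level with it; the furniture and walls round the work are solid. World frame = base frame: x ahead of the robot, y to its left, z up, the work surface at z = 0. Lengths are in m, angles in degrees, forces in N, time in s.
With the tool pointing down it reaches from about 0.35 to 0.875 m from the base axis. Payload 4.2 kg.
Tool frame: the origin (TCP) lies at the centre of the arm's flange, where the gripper is bolted on; the fingertips stand 182 mm ahead of it and the grasp point (between the pads) lies 164 mm ahead of it (r.nose_length is the distance from the TCP to the fingertips, in m); z points along the fingers, y is the line along which they close (so a half turn about z gives the same grasp; the last joint's range is limited). The gripper opens to 87 mm and grips with 3 to 60 N. Pads are 19 mm wide; open, the fingers measure 117 mm over their backs; the gripper's body (75 mm by 190 mm) begins 51 mm behind the grasp point.
Start: joints at [-52.047, 22.042, 0.453, 0, -68.411, -14.817], TCP at [0.246, -0.575, 0.405] pointing down, gripper open.
Joint ranges: [-179.83, 179.83], [-69.29, 118.12], [-61.27, 80.66], [-181.25, 117.63], [-171.15, -9.14], [-177.46, 177.46]. Speed limits (degrees/s): [159.86, 159.86, 180, 180, 180, 180].

INTERFACE

Orientations are given as a 3x3 rotation matrix whose columns are the frame's x, y, z axes.
In Python, from station import r, vision gives the robot as it stands. The module is installed in compiled form; this text tells all that it offers.
- The arm moves only by the shell command python3 -m creep 'ROWS'. ROWS is JSON, a list of rows, each a list of 7 numbers: the opening, from -1 (shut) to 1 (fully open), then the shift along the tool's x, y, z in mm, then the turn, a rotation vector about the tool's x, y, z in degrees. A call has 1 to 8 rows; each row is the pose to reach, as a shift and turn from the pose commanded when the call began, along the tool's axes at that moment; what a row does not reach only later rows make up. A row lasts 1/12 s, in which the tool goes at most 41.7 mm and 7.16 degrees, less where a joint would pass 70% of its speed; a pose out of reach is approached as far as the arm can. A call with a gripper value outside its range is refused whole. The fingers move at their own pace and stop on an object; the grip force is fixed at half the most. Time passes only in rows, so rows that repeat a pose let the fingers close. It gives the time, the measured TCP pose, the force, the opening and the grip force at its end, in the units of the state.
- r.sense(): the state, without advancing time (a new reading comes with each control period).
- vision.capture(name): name is "scene" or "top" or "wrist"; returns (picture, depth): 400x640x3 uint8, red, green, blue; 400x640 float32, m along the optical axis (not along the pixel's ray), 0 where there is no reading.
- vision.camera_model(name): a dict with "vertical_fov" (degrees; the focal length in pixels is half the picture's height over the tangent of half this angle, whatever the lens; pixels are square), "cx", "cy" (the principal point, pixels), "extrinsics" (4x4, takes a point from camera to world coordinates); the wrist camera has in their place "mount" (4x4, takes a point from camera to tool coordinates, whose origin is the TCP and whose axes are the flange's). Camera axes: x right, y down, z forward; pixel columns grow to the right and rows downward; lengths in m; the calibration is good to about 2 mm. A picture is of the moment at which its call begins: read the wrist's pose just before it. camera_model takes no time and is no camera call.
- r.finish_job(): hands the job in; it is judged then, once.
Trained networks look in the newest picture that a camera, given by its name, has taken for a name from the list of things; names that differ only in an ending like _2 or _b are one class to them, and where a whole thing is asked for, a point or a joint stands for the part that bears it (a point fixed in the world has none). Each returns a list of dicts, best first, with "conf" (0 to 1); they miss things now and then, are a little off and sometimes report something else, mostly with a low value. They report only what shows in the picture. A call takes as long as a camera call.
- vision.find_in(camera, thing): "uv" ([column, row] in pixels, amid what is visible of it).
- vision.cut_out(camera, thing): "region" (400x640 bool, what is visible of it) and "uv" ([column, row] in pixels, amid what is visible of it).
The state is a dict: "time_s": time; "joints": joint angles; "joint_velocities": joint speeds; "effort": joint torques, N m; "tcp_pos": TCP position; "ee_rot": TCP orientation; "wrist_force": force on the tool from outside, world axes, zero at the start; "moment": the same for the moment, N m; "gripper_width": opening from 0.0 (shut) to 1.0 (fully open); "gripper_force": force on a finger pad.
Only numpy, scipy, OpenCV 4.12 (cv2) and the standard library are available. Lean on these libraries where they do the work, as an engineer would, in place of code of your own. Each camera call takes 0.05 s, during which the arm holds its last target. There are 200 camera calls.

## Working session

There is one attempt and no reset: what is moved stays moved. The work goes in short steps, Python scripts to look and compute and a shell command to move; the robot and the scene stay as the last step left them, time stands still between calls to the robot, and variables do not carry over. Pictures are saved under pics/ and viewed, at most 10 in all, crops included, and the job is handed in when it is done.

```bash
mkdir -p pics; cat > h.py <<'E'
import numpy as np, cv2
from station import r, vision
def K(name):
    m=vision.camera_model(name); f=200/np.tan(np.radians(m["vertical_fov"]/2)); return m,f
def T(name,s=None):
    m,f=K(name)
    if "extrinsics" in m: return np.array(m["extrinsics"])
    s=s or r.sense(); A=np.eye(4); A[:3,:3]=s["ee_rot"]; A[:3,3]=s["tcp_pos"]; return A@np.array(m["mount"])
def cloud(name,depth,s=None):
    m,f=K(name); v,u=np.mgrid[:400,:640]
    P=np.stack([(u-m["cx"])/f*depth,(v-m["cy"])/f*depth,depth,np.ones_like(depth)],-1)
    W=P@T(name,s).T; W[depth<=0]=np.nan; return W[...,:3]
def save(name,img): cv2.imwrite("pics/"+name+".png",img[...,::-1])
E
python3 - <<'E'
from h import *
np.set_printoptions(precision=3,suppress=True)
s=r.sense(); print(s)
for c in ("scene","top"):
    p,d=vision.capture(c); save(c,p); W=cloud(c,d); np.save(c+"_W.npy",W)
    print(c,vision.camera_model(c))
    for t in ["rolling_board","bar_1_mid","slat_mid","jar_white_mid","jar_ochre_mid","jar_green_mid","kidney_mid","pencil_mid","timer_mid"]:
        for o in vision.cut_out(c,t)[:3]:
            g=o["region"]; print(c,t,round(o["conf"],2),np.round(o["uv"]),g.sum(),np.nanmedian(W[g],0),np.nanmin(W[g],0),np.nanmax(W[g],0))
E
```

```text
{'time_s': 0.0, 'joints': array([-52.049,  22.092,   0.38 ,  -0.03 , -68.408, -14.818]), 'joint_velocities': array([-0.002, -0.021, -0.004, -0.059, -0.14 ,  0.05 ]), 'effort': array([  0.001, -39.066,  18.74 ,   4.22 ,   0.011,  -0.   ]), 'tcp_pos': array([ 0.246, -0.575,  0.404]), 'ee_rot': array([[-0.92 , -0.393, -0.001],
       [-0.393,  0.92 ,  0.002],
       [ 0.   ,  0.002, -1.   ]]), 'wrist_force': array([-0.378,  0.114,  0.126]), 'moment': array([-0.015, -0.015, -0.013]), 'gripper_force': 0.0, 'gripper_width': 0.9966907813164048}
scene {'vertical_fov': 47.91181833398584, 'cx': 322.46730766679065, 'cy': 197.63253713209966, 'extrinsics': array([[-0.502, -0.695,  0.514, -0.014],
       [-0.865,  0.396, -0.309,  0.499],
       [ 0.012, -0.6  , -0.8  ,  0.86 ],
       [ 0.   ,  0.   ,  0.   ,  1.   ]])}
scene rolling_board 0.92 [265. 203.] 5592 [0.554 0.302 0.052] [ 0.442  0.204 -0.002] [0.73  0.397 0.06 ]
scene bar_1_mid 0.52 [301. 227.] 249 [0.482 0.263 0.024] [0.455 0.246 0.008] [0.514 0.277 0.029]
scene slat_mid 0.71 [272. 232.] 303 [0.497 0.313 0.015] [0.466 0.294 0.01 ] [0.5
[... 1394 characters left out ...]
op jar_green_mid 0.82 [386. 145.] 398 [0.618 0.044 0.056] [ 0.564  0.005 -0.001] [0.659 0.078 0.187]
top jar_green_mid 0.56 [279. 161.] 5708 [0.574 0.293 0.053] [ 0.447  0.203 -0.002] [0.68  0.395 0.06 ]
top jar_green_mid 0.44 [296. 258.] 428 [0.361 0.246 0.074] [0.332 0.223 0.012] [0.384 0.272 0.079]
top kidney_mid 0.86 [204. 228.] 539 [0.428 0.474 0.008] [ 0.4    0.443 -0.001] [0.464 0.517 0.013]
top pencil_mid 0.57 [367. 216.] 190 [0.453 0.078 0.007] [0.383 0.059 0.001] [0.523 0.099 0.012]
top timer_mid 0.82 [430. 136.] 489 [ 0.653 -0.065  0.03 ] [ 0.629 -0.1    0.003] [ 0.686 -0.039  0.048]
top timer_mid 0.38 [281. 164.] 5915 [0.574 0.293 0.053] [ 0.447  0.198 -0.002] [0.696 0.395 0.06 ]
```

View pics/scene.png

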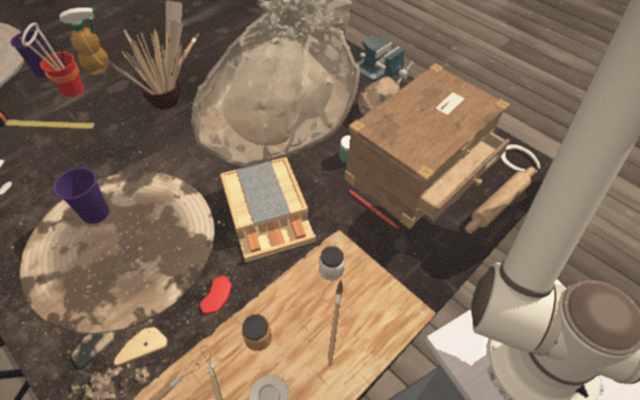

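View pics/top.png

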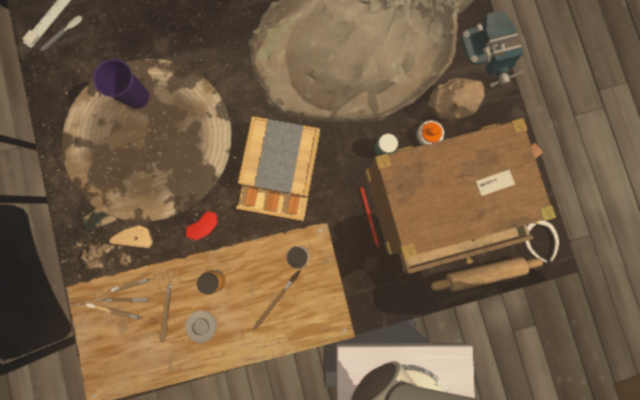

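```bash
cat >> h.py <<'E'
from scipy.optimize import minimize
def board(W,box=(0.42,0.75,0.15,0.45)):
    g=(W[...,2]>0.046)&(W[...,2]<0.064)&(W[...,0]>box[0])&(W[...,0]<box[1])&(W[...,1]>box[2])&(W[...,1]<box[3])
    n,l,st,_=cv2.connectedComponentsWithStats(g.astype(np.uint8)); k=1+np.argmax(st[1:,4]); P=W[l==k]
    c,wh,a=cv2.minAreaRect((P[:,:2]*1000).astype(np.float32)); a=(a+45)%90-45
    return np.array(c)/1000,wh,a,np.median(P[:,2])
def jar(W,c,z0,z1):
    g=(W[...,2]>z0)&(W[...,2]<z1)&(np.hypot(W[...,0]-c[0],W[...,1]-c[1])<0.045); P=W[g][:,:2]
    return cv2.minEnclosingCircle((P*1000).astype(np.float32)),len(P),np.median(P,0)
def move(p,psi,tilt=0,s=None):
    """grasp point p (world), psi: direction (deg, world) of tool y axis mod 180 -> shift(mm, tool axes), rotvec(deg)"""
    from scipy.spatial.transform import Rotation as Ro
    s=s or r.sense(); R=s["ee_rot"]; y0=np.degrees(np.arctan2(R[1,1],R[0,1])); 
    d=(psi-y0+90)%180-90; a=np.radians(y0+d); y=np.array([np.cos(a),np.sin(a),0]); z=np.array([0,0,-1.]); 
    Rt=np.column_stack([np.cross(y,z),y,z])@Ro.from_euler("y",tilt,degrees=True).as_matrix()
    t=np.array(p)-0.164*Rt[:,2]; sh=R.T@(t-s["tcp_pos"])*1000; rv=np.degrees(Ro.from_matrix(R.T@Rt).as_rotvec())
    print("shift",np.round(sh,1),"turn",np.round(rv,1),"tcp",np.round(t,4),"| now",np.round(s["tcp_pos"],4),"t",round(s["time_s"],2),"alt d",round(d,1),"q6",round(s["joints"][5]))
E
python3 - <<'E'
from h import *
np.set_printoptions(precision=4,suppress=True)
for c in ("scene","top"):
    W=np.load(c+"_W.npy"); print(c,board(W))
    for n,p in (("w",(0.357,0.248)),("o",(0.305,0.437))): print(n,jar(W,p,0.068,0.085))
    print("tbl",np.nanmedian(W[...,2][(abs(W[...,0]-0.6)<.03)&(abs(W[...,1]-0.15)<.02)]), np.nanmax(W[...,2][(abs(W[...,0]-0.57)<.05)&(abs(W[...,1]-0.135)<.03)]))
print(np.array(vision.camera_model("wrist")["mount"]),vision.camera_model("wrist")["vertical_fov"])
move((0.45,0.26,0.25),90-10)
E
```

```text
scene (array([0.5899, 0.2948]), (160.17279052734375, 163.52586364746094), -10.352691650390625, np.float64(0.05331979011912935))
w (((358.4605407714844, 251.2667694091797), 23.94928550720215), 407, array([0.3573, 0.2517]))
o (((303.17315673828125, 445.46435546875), 24.234512329101562), 547, array([0.3017, 0.4456]))
tbl 0.0002846879325715257 0.005179094914671056
top (array([0.5913, 0.2922]), (160.4270782470703, 160.27293395996094), -10.316207885742188, np.float64(0.05363112261869585))
w (((359.96026611328125, 247.72903442382812), 23.637178421020508), 362, array([0.3606, 0.2484]))
o (((305.0538635253906, 442.1703186035156), 24.247196197509766), 388, array([0.3051, 0.4418]))
tbl 0.000991133973675229 0.005861017860332884
[[ 0.001  -0.9693 -0.246   0.0679]
 [ 1.      0.0008  0.0006 -0.0002]
 [-0.0004 -0.246   0.9693  0.0204]
 [ 0.      0.      0.      1.    ]] 62.87534883719111
shift [-515.9  687.3   -9.2] turn [ 0.   0.  33.1] tcp [0.45  0.26  0.414] | now [ 0.2456 -0.5747  0.4048] t 1.0 alt d -33.1 q6 -15
```

```bash
python3 - <<'E'
from h import *
W=np.load("top_W.npy")
for x in np.arange(.40,.72,.04): print(round(x,2),[round(float(np.nanmax(np.append(W[...,2][(abs(W[...,0]-x)<.02)&(abs(W[...,1]-y)<.01)],-1))),3) for y in np.arange(-.08,.2,.02)])
move((0.359,0.2495,0.20),170); move((0.359,0.2495,0.052),170)
E
```

```text
0.4 [0.188, 0.189, 0.188, 0.188, 0.189, 0.188, 0.189, 0.183, 0.008, 0.005, 0.005, 0.004, 0.015, 0.016, 0.017]
0.44 [0.188, 0.189, 0.189, 0.189, 0.188, 0.188, 0.188, 0.188, 0.012, 0.005, 0.005, 0.005, 0.006, 0.016, 0.016]
0.48 [0.188, 0.188, 0.188, 0.189, 0.188, 0.188, 0.188, 0.188, 0.186, 0.01, 0.004, 0.005, 0.006, 0.005, 0.005]
0.52 [0.188, 0.188, 0.188, 0.188, 0.188, 0.189, 0.189, 0.188, 0.19, 0.011, 0.005, 0.005, 0.004, 0.006, 0.005]
0.56 [0.189, 0.188, 0.189, 0.188, 0.188, 0.189, 0.188, 0.189, 0.189, 0.179, 0.004, 0.006, 0.004, 0.005, 0.005]
0.6 [0.188, 0.188, 0.188, 0.187, 0.188, 0.185, 0.172, 0.06, 0.006, 0.005, 0.005, 0.006, 0.005, 0.004, 0.056]
0.64 [0.048, 0.047, 0.031, 0.005, 0.008, 0.06, 0.06, 0.06, 0.005, 0.005, 0.006, 0.004, 0.004, 0.006, 0.058]
0.68 [0.055, 0.047, 0.032, 0.006, 0.092, 0.118, 0.128, 0.136, 0.145, 0.14, 0.149, 0.144, 0.129, 0.125, 0.117]
shift [-428.1  713.4   40.8] turn [  0.    0.  -56.9] tcp [0.359  0.2495 0.364 ] | now [ 0.2456 -0.5747  0.4048] t 1.0 alt d 56.9 q6 -15
shift [-428.1  713.4  188.8] turn [  0.    0.  -56.9] tcp [0.359  0.2495 0.216 ] | now [ 0.2456 -0.5747  0.4048] t 1.0 alt d 56.9 q6 -15
```

```bash
python3 -m creep '[[1,-20,24,-30,0,0,0],[1,-201,241,-65,0,0,0],[1,-201,241,-65,0,0,0],[1,-201,241,-65,0,0,0],[1,-201,241,-65,0,0,0],[1,-201,241,-65,0,0,0],[1,-201,241,-65,0,0,0],[1,-201,241,-65,0,0,0]]'
python3 -m creep '[[1,-173,252,0,0,0,0],[1,-173,252,0,0,0,0],[1,-173,252,0,0,0,0],[1,-173,252,0,0,0,0],[1,-173,252,0,0,0,0],[1,-173,252,0,0,0,0],[1,-173,252,0,0,0,0],[1,-173,252,0,0,0,0]]'
python3 -m creep '[[1,-54,222,40,0,0,-57],[1,-54,222,40,0,0,-57],[1,-54,222,40,0,0,-57],[1,-54,222,40,0,0,-57],[1,-54,222,40,0,0,-57],[1,-54,222,40,0,0,-57],[1,-54,222,40,0,0,-57],[1,-54,222,40,0,0,-57]]'
python3 - <<'E'
from h import *
move((0.359,0.2495,0.14),170); move((0.359,0.2495,0.052),170)
E
```

```text
time_s: 1.67
tcp_pos: [0.3355, -0.272, 0.4704]
ee_rot: [[-0.919, -0.393, 0.001], [-0.393, 0.919, -0.0], [-0.001, -0.001, -1.0]]
wrist_force: [1.3, 0.3, 0.5]
gripper_width: 1.001
gripper_force: 0.0
time_s: 2.33
tcp_pos: [0.3961, 0.0293, 0.4702]
ee_rot: [[-0.918, -0.397, 0.002], [-0.397, 0.918, 0.001], [-0.002, 0.0, -1.0]]
wrist_force: [-0.1, -0.5, 0.3]
gripper_width: 1.006
gripper_force: 0.0
time_s: 3.0
tcp_pos: [0.3578, 0.2526, 0.4293]
ee_rot: [[-0.162, -0.987, -0.001], [-0.987, 0.162, -0.001], [0.001, 0.0, -1.0]]
wrist_force: [0.1, -0.0, -0.3]
gripper_width: 1.003
gripper_force: 0.0
shift [  2.7  -1.8 125.3] turn [ 0.  -0.1  0.7] tcp [0.359  0.2495 0.304 ] | now [0.3578 0.2526 0.4293] t 3.0 alt d -0.7 q6 -66
shift [  2.6  -1.8 213.3] turn [ 0.  -0.1  0.7] tcp [0.359  0.2495 0.216 ] | now [0.3578 0.2526 0.4293] t 3.0 alt d -0.7 q6 -66
```

```bash
python3 -m creep '[[1,3,-2,214,0,0,0],[1,3,-2,214,0,0,0],[1,3,-2,214,0,0,0],[1,3,-2,214,0,0,0],[1,3,-2,214,0,0,0],[1,3,-2,214,0,0,0],[1,3,-2,214,0,0,0],[-1,3,-2,214,0,0,0]]'
python3 -m creep '[[-1,0,0,0,0,0,0],[-1,0,0,0,0,0,0],[-1,0,0,0,0,0,0],[-1,0,0,0,0,0,0],[-1,0,0,0,0,0,0],[-1,0,0,0,0,0,0]]'
python3 - <<'E'
from h import *
print(np.round(r.sense()["joints"]))
move((0.285,0.358,0.102),170);move((0.285,0.358,0.053),170)
E
```

```text
time_s: 3.67
tcp_pos: [0.3604, 0.2486, 0.2171]
ee_rot: [[-0.17, -0.985, 0.002], [-0.985, 0.17, 0.001], [-0.002, -0.001, -1.0]]
wrist_force: [-0.1, 0.4, 0.8]
gripper_width: 0.974
gripper_force: 0.0
time_s: 4.17
tcp_pos: [0.3596, 0.2477, 0.2164]
ee_rot: [[-0.171, -0.985, 0.001], [-0.985, 0.171, 0.001], [-0.001, -0.0, -1.0]]
wrist_force: [-1.9, 0.3, 6.1]
gripper_width: 0.574
gripper_force: 29.9
[ 56.  19. -39.  -0. -32. -66.]
shift [-95.9  92.4 -49.5] turn [-0.   0.1  0.1] tcp [0.285 0.358 0.266] | now [0.3596 0.2477 0.2164] t 4.17 alt d -0.1 q6 -66
shift [-95.8  92.4  -0.5] turn [-0.   0.1  0.1] tcp [0.285 0.358 0.217] | now [0.3596 0.2477 0.2164] t 4.17 alt d -0.1 q6 -66
```

```bash
python3 -m creep '[[-1,0,0,-25,0,0,0],[-1,-20,19,-45,0,0,0],[-1,-48,46,-50,0,0,0],[-1,-76,73,-50,0,0,0],[-1,-96,92,-45,0,0,0],[-1,-96,92,-25,0,0,0],[-1,-96,92,-8,0,0,0],[-1,-96,92,-1,0,0,0]]'
python3 -m creep '[[-1,0,0,0,0,0,0],[0.4,0,0,0,0,0,0],[1,0,0,0,0,0,0],[1,0,0,0,0,0,0],[1,0,0,0,0,0,0],[1,0,0,-30,0,0,0],[1,0,0,-70,0,0,0],[1,0,0,-110,0,0,0]]'
python3 - <<'E'
from h import *
print(np.round(r.sense()["joints"]))
move((0.42,0.31,0.24),259.7)
E
```

```text
time_s: 4.83
tcp_pos: [0.2846, 0.3577, 0.2155]
ee_rot: [[-0.17, -0.985, -0.002], [-0.985, 0.17, -0.004], [0.004, 0.001, -1.0]]
wrist_force: [-19.5, -4.0, 44.7]
gripper_width: 0.577
gripper_force: 29.9
time_s: 5.5
tcp_pos: [0.2855, 0.3575, 0.3276]
ee_rot: [[-0.172, -0.985, -0.001], [-0.985, 0.172, -0.003], [0.003, 0.0, -1.0]]
wrist_force: [-0.2, 1.3, 0.0]
gripper_width: 0.973
gripper_force: 0.0
[ 72.  10. -29.   0. -51. -82.]
shift [  23.9 -140.6  -76.3] turn [  0.1  -0.1 -89.6] tcp [0.42  0.31  0.404] | now [0.2855 0.3575 0.3276] t 5.5 alt d 89.6 q6 -82
```

```bash
python3 -m creep '[[1,0,0,-40,0,0,-7],[1,24,-141,-76,0,0,-14],[1,24,-141,-76,0,0,-21],[1,24,-141,-76,0,0,-28],[1,24,-141,-76,0,0,-35],[1,24,-141,-76,0,0,-42],[1,24,-141,-76,0,0,-49],[1,24,-141,-76,0,0,-56]]'
python3 -m creep '[[0.3,0,0,0,0,0,-7],[-0.2,0,0,0,0,0,-14],[-0.2,0,0,0,0,0,-21],[-0.2,0,0,0,0,0,-28],[-0.2,0,0,0,0,0,-33.6],[-0.2,0,0,0,0,0,-33.6]]'
python3 - <<'E'
from h import *
np.set_printoptions(precision=4,suppress=True)
s=r.sense(); p,d=vision.capture("wrist"); save("wrist1",p); W=cloud("wrist",d,s); np.save("wrist_W.npy",W)
print(board(W)); print(jar(W,(.285,.358),.068,.085),jar(W,(.304,.444),.068,.085))
for t in ["bar_1_mid","slat_mid"]:
    for o in vision.cut_out("wrist",t)[:4]:
        g=o["region"]; P=W[g]; P=P[(abs(P[:,2]-np.median(P[:,2]))<.004)]; rc=cv2.minAreaRect((P[:,:2]*1000).astype(np.float32)); print(t,round(o["conf"],2),np.round(o["uv"]),g.sum(),np.median(P,0),rc)
E
```

```text
time_s: 6.17
tcp_pos: [0.4211, 0.3093, 0.4029]
ee_rot: [[0.69, -0.724, 0.0], [-0.724, -0.69, 0.0], [-0.0, -0.0, -1.0]]
wrist_force: [-0.6, -0.8, -0.6]
gripper_width: 0.999
gripper_force: 0.0
time_s: 6.67
tcp_pos: [0.4203, 0.3099, 0.4029]
ee_rot: [[0.975, -0.223, 0.0], [-0.223, -0.975, 0.0], [0.0, -0.0, -1.0]]
wrist_force: [0.0, 0.2, -0.1]
gripper_width: 0.631
gripper_force: 0.0
(array([0.5511, 0.301 ]), (160.42979431152344, 80.73219299316406), -10.322532653808594, np.float64(0.05304515411077898))
(((295.2186279296875, 357.31976318359375), 21.699626922607422), 425, array([0.301 , 0.3545])) (((0.0, 0.0), 0.0), 0, array([nan, nan]))
bar_1_mid 0.57 [351. 109.] 962 [nan nan nan] ((0.0, 0.0), (0.0, 0.0), 0.0)
  return _methods._mean(a, axis=axis, dtype=dtype,
  ret = um.true_divide(
```

View pics/wrist1.png

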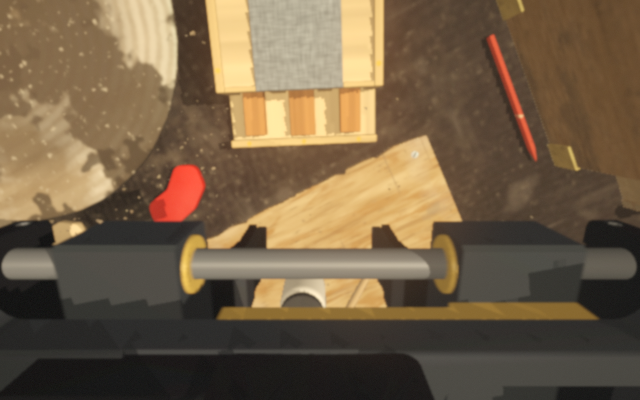

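```bash
cat >> h.py <<'E'
C=np.array([.5904,.2937]); YAW=-10.32; c_,s_=np.cos(np.radians(YAW)),np.sin(np.radians(YAW)); RB=np.array([[c_,-s_],[s_,c_]])
def tob(P): Q=P.copy(); Q[...,:2]=(P[...,:2]-C)@RB; return Q
def tow(x,y,z): return np.append(C+RB@np.array([x,y]),z)
E
python3 - <<'E'
from h import *
np.set_printoptions(precision=1,suppress=True)
for c in ("wrist","top","scene"):
    B=tob(np.load(c+"_W.npy"))*1000
    for y0 in (-50,0,50):
        for x0 in (-115,-105,-95):
            g=(abs(B[...,0]-x0)<6)&(abs(B[...,1]-y0)<24)&(B[...,2]>12); P=B[g]
            if y0: P=P[P[:,2]>19]
            print(c,y0,x0,len(P),np.nanpercentile(P,[3,50,97],axis=0)[:,1:].ravel() if len(P) else "")
        g=(abs(B[...,0]+105)<45)&(abs(B[...,1]-y0)<9)&(B[...,2]>(20 if y0 else 13))&(B[...,2]<32); 
        print("  front x",np.nanpercentile(B[g][:,0],2))
from station import r
move(tow(-.105,-.05,.09),259.68); move(tow(-.105,-.05,.030),259.68)
E
```

```text
wrist -50 -115 231 [-60.8  22.1 -51.1  23.6 -40.5  25. ]
wrist -50 -105 236 [-60.9  21.8 -50.4  23.5 -40.7  24.9]
wrist -50 -95 247 [-61.   21.6 -50.5  23.4 -40.1  25. ]
  front x -131.5462362757659
wrist 0 -115 277 [-12.3  13.2   0.7  14.6  13.7  16.1]
wrist 0 -105 291 [-12.8  13.1   1.   14.5  13.6  15.9]
wrist 0 -95 291 [-12.4  13.1  -0.   14.6  13.7  15.9]
  front x -134.81056346219796
wrist 50 -115 240 [40.6 21.8 50.8 23.6 61.6 25. ]
wrist 50 -105 242 [40.6 22.2 51.2 23.6 61.4 24.9]
wrist 50 -95 248 [40.5 21.9 50.5 23.6 61.3 25. ]
  front x -132.33976304878456
top -50 -115 47 [-63.   22.2 -53.1  24.5 -42.6  26.8]
top -50 -105 49 [-63.   22.1 -52.7  24.9 -42.9  27.9]
top -50 -95 44 [-62.7  22.7 -52.4  24.7 -42.9  27.8]
  front x -131.0877811177147
top 0 -115 60 [-14.6  13.   -0.8  15.9  11.9  19. ]
top 0 -105 60 [-14.5  13.4  -0.8  15.8  11.8  18.5]
top 0 -95 60 [-14.5  12.6  -0.4  15.1  15.5  18.3]
  front x -133.02634863912863
top 50 -115 47 [39.8 22.2 49.7 24.4 59.6 27.9]
top 50 -105 48 [39.2 21.5 49.  24.3 59.7 27.6]
top 50 -95 50 [39.  20.3 49.1 24.2 59.  27.1]
  front x -132.31935094049751
scene -50 -115 48 [-60.1  20.5 -49.5  24.8 -39.6  26.4]
scene -50 -105 46 [-60.1  20.9 -50.8  24.3 -39.8  27. ]
scene -50 -95 45 [-59.9  20.4 -49.1  24.2 -39.1  26.6]
  front x -135.54823014993087
scene 0 -115 60 [-11.3  12.9   3.   15.4  15.3  18. ]
scene 0 -105 59 [-11.5  12.5   1.2  15.4  14.7  17.8]
scene 0 -95 62 [-11.5  12.3   1.   15.5  15.2  18.6]
  front x -136.72560601483082
scene 50 -115 54 [42.8 22.3 52.2 25.  63.1 27.9]
scene 50 -105 47 [42.8 21.  52.6 25.2 62.8 27.7]
scene 50 -95 53 [42.5 20.8 51.5 24.2 62.9 27.4]
  front x -134.8617521605629
shift [ 66.9  32.4 148.8] turn [-0.  -0.  -2.8] tcp [0.5 0.3 0.3] | now [0.4 0.3 0.4] t 6.82 alt d 2.8 q6 23
shift [ 66.9  32.4 208.8] turn [-0.  -0.  -2.8] tcp [0.5 0.3 0.2] | now [0.4 0.3 0.4] t 6.82 alt d 2.8 q6 23
```

```bash
python3 -m creep '[[-0.2,38,18,0,0,0,-2.8],[-0.2,67,32.4,20,0,0,-2.8],[-0.2,67,32.4,60,0,0,-2.8],[-0.2,67,32.4,100,0,0,-2.8],[-0.2,67,32.4,140,0,0,-2.8],[-0.2,67,32.4,165,0,0,-2.8],[-0.2,67,32.4,165,0,0,-2.8]]'
python3 - <<'E'
from h import *
np.set_printoptions(precision=1,suppress=True)
s=r.sense(); print(s["gripper_width"],s["joints"]); p,d=vision.capture("wrist"); save("wrist2",p)
move(tow(-.105,-.0507,.030),259.68,s=s)
E
```

```text
time_s: 7.4
tcp_pos: [0.4768, 0.2619, 0.2322]
ee_rot: [[0.984, -0.18, -0.01], [-0.18, -0.984, -0.008], [-0.008, 0.01, -1.0]]
wrist_force: [-0.7, -0.9, -0.1]
gripper_width: 0.401
gripper_force: 0.0
0.40093265016814705 [ 45.8  25.3 -23.   -0.1 -42.4  33.9]
shift [ 1.4 -1.3 38.1] turn [ 0.6  0.5 -0. ] tcp [0.5 0.3 0.2] | now [0.5 0.3 0.2] t 7.4 alt d 0.0 q6 34
```

View pics/wrist2.png

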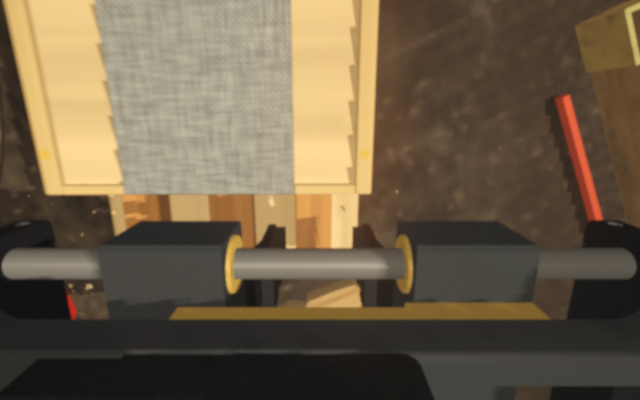

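```bash
python3 -m creep '[[-0.2,0.5,-0.7,0,0,0,0],[-0.2,0.5,-0.7,20,0,0,0],[-0.2,0.5,-0.7,38,0,0,0],[-0.2,0.5,-0.7,38,0,0,0],[-0.2,0.5,-0.7,38,0,0,0]]'
python3 - <<'E'
from h import *
s=r.sense(); print(tob(s["tcp_pos"]+.164*s["ee_rot"][:,2]),s["wrist_force"]); move(tow(-.105,-.0507,.030),259.68,s=s)
E
```

```text
time_s: 7.87
tcp_pos: [0.4795, 0.2648, 0.2015]
ee_rot: [[0.984, -0.176, 0.002], [-0.176, -0.984, 0.002], [0.002, -0.002, -1.0]]
wrist_force: [-0.7, -0.4, -0.6]
gripper_width: 0.405
gripper_force: 0.0
[-0.1036289  -0.04797347  0.03749584] [-0.67772203 -0.43692096 -0.6225415 ]
shift [-1.1  2.4  7.5] turn [-0.1 -0.1  0.2] tcp [0.478  0.2626 0.194 ] | now [0.4795 0.2648 0.2015] t 7.87 alt d -0.2 q6 34
```

```bash
python3 -m creep '[[-0.2,-1,2.4,3,0,0,0],[-0.2,-1,2.4,7.5,0,0,0],[-0.2,-1,2.4,7.5,0,0,0],[-1,-1,2.4,7.5,0,0,0],[-1,-1,2.4,7.5,0,0,0],[-1,-1,2.4,7.5,0,0,0],[-1,-1,2.4,7.5,0,0,0],[-1,-1,2.4,7.5,0,0,0]]'
python3 - <<'E'
from h import *
s=r.sense(); print(tob(s["tcp_pos"]+.164*s["ee_rot"][:,2]),s["wrist_force"],s["moment"]); move(tow(-.105,-.0507,.030),259.68,s=s)
# pivot: rear lower edge of bar at board x 15mm,z 8mm ; raise by tilt angle th
piv=np.array([.015,.008])
for th in (3,6,7):
    a=np.radians(th); v=np.array([-.105,.030])-piv
    # front up: rotate in x-z plane so that -x goes up
    w=np.array([v[0]*np.cos(a)+v[1]*np.sin(a), v[1]*np.cos(a)-v[0]*np.sin(a)])+piv
    for sg in (-1,1): print(th,sg,w); move(tow(w[0],-.0507,w[1]),259.68,tilt=sg*th,s=s)
E
```

```text
time_s: 8.53
tcp_pos: [0.4777, 0.2621, 0.1926]
ee_rot: [[0.984, -0.176, 0.0], [-0.176, -0.984, 0.0], [0.0, -0.0, -1.0]]
wrist_force: [-0.3, -0.4, 2.3]
gripper_width: 0.246
gripper_force: 30.0
[-0.10520258 -0.05119297  0.02855268] [-0.33150326 -0.3724996   2.27039296] [-0.11173975  0.29023449 -0.0570205 ]
shift [ 0.3 -0.6 -1.4] turn [-0.  -0.   0.2] tcp [0.478  0.2626 0.194 ] | now [0.4777 0.2621 0.1926] t 8.53 alt d -0.2 q6 34
3 -1 [-0.10368415  0.03625016]
shift [10.2 -0.5 -7.5] turn [-0.  -3.   0.2] tcp [0.4878 0.2609 0.2   ] | now [0.4777 0.2621 0.1926] t 8.53 alt d -0.2 q6 34
3 1 [-0.10368415  0.03625016]
shift [-7.  -0.6 -7.5] turn [-0.   3.   0.2] tcp [0.4709 0.2639 0.2   ] | now [0.4777 0.2621 0.1926] t 8.53 alt d -0.2 q6 34
6 -1 [-0.102043   0.0424229]
shift [ 20.4  -0.5 -13. ] turn [-0.  -6.   0.2] tcp [0.4978 0.259  0.2055] | now [0.4777 0.2621 0.1926] t 8.53 alt d -0.2 q6 34
6 1 [-0.102043   0.0424229]
shift [-13.9  -0.6 -13. ] turn [-0.   6.   0.2] tcp [0.4641 0.2652 0.2055] | now [0.4777 0.2621 0.1926] t 8.53 alt d -0.2 q6 34
7 -1 [-0.10142441  0.04446034]
shift [ 23.8  -0.5 -14.7] turn [-0.  -7.   0.2] tcp [0.5012 0.2584 0.2072] | now [0.4777 0.2621 0.1926] t 8.53 alt d -0.2 q6 34
7 1 [-0.10142441  0.04446034]
shift [-16.1  -0.6 -14.7] turn [-0.   7.   0.2] tcp [0.4619 0.2656 0.2072] | now [0.4777 0.2621 0.1926] t 8.53 alt d -0.2 q6 34
```

```bash
python3 -m creep '[[-1,10.2,0,-6,0,-3,0],[-1,17,0,-10,0,-5,0],[-1,23.7,0,-13.5,0,-7,0],[-1,23.7,0,-13.5,0,-7,0],[-1,23.7,0,-13.5,0,-7,0],[-1,23.7,0,-13.5,0,-7,0]]'
python3 - <<'E'
from h import *
s=r.sense(); print(tob(s["tcp_pos"]+.164*s["ee_rot"][:,2]),s["wrist_force"],s["moment"],s["gripper_width"])
p,d=vision.capture("scene"); save("scene2",cv2.resize(p[140:320,180:420],None,fx=3,fy=3))
E
```

```text
time_s: 9.03
tcp_pos: [0.5008, 0.2579, 0.2055]
ee_rot: [[0.977, -0.176, -0.119], [-0.175, -0.984, 0.021], [-0.12, -0.0, -0.993]]
wrist_force: [0.3, -0.0, 0.3]
gripper_width: 0.248
gripper_force: 30.0
[-0.10150422 -0.05135704  0.04273725] [ 0.27866889 -0.03133721  0.31813366] [-0.09380392 -0.2357149   0.00784443] 0.2478970312813918
```

View pics/scene2.png

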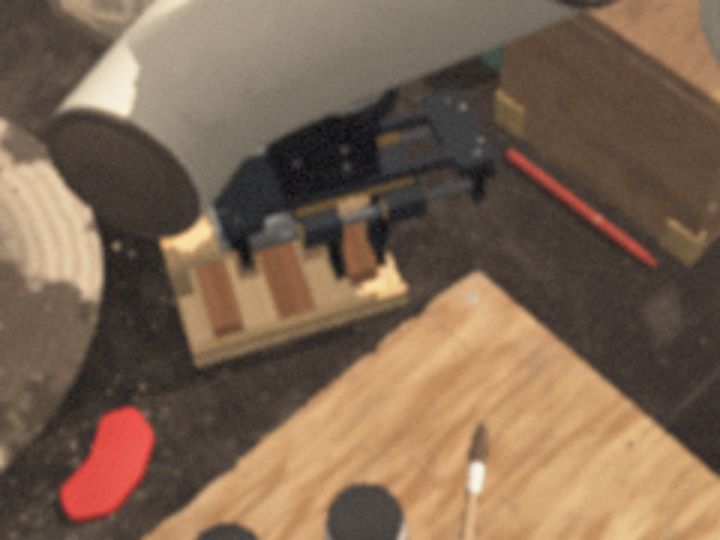

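```bash
python3 -m creep '[[-1,-8,0,0,0,0,0],[-1,-24,0,0,0,0,0],[-1,-42,0,0,0,0,0],[-1,-60,0,0,0,0,0],[-1,-78,0,0,0,0,0],[-1,-95,0,0,0,0,0],[-1,-106,0,0,0,0,0],[-1,-106,0,0,0,0,0]]'
python3 - <<'E'
from h import *
s=r.sense(); print(tob(s["tcp_pos"]+.164*s["ee_rot"][:,2]),s["wrist_force"],s["moment"],s["gripper_width"])
E
```

```text
time_s: 9.75
tcp_pos: [0.3951, 0.2763, 0.2189]
ee_rot: [[0.977, -0.174, -0.121], [-0.173, -0.985, 0.021], [-0.123, 0.001, -0.992]]
wrist_force: [0.5, -0.5, -0.3]
gripper_width: 0.252
gripper_force: 30.0
[-0.2091369  -0.05236154  0.05615705] [ 0.45568662 -0.52271758 -0.27809754] [-0.13587307 -0.06377702 -0.0415207 ] 0.25228055364604446
```

```bash
python3 - <<'E'
from h import *
s=r.sense(); move(tow(-.212,-.055,.15),259.68,s=s)
E
```

```text
shift [-34.5   2.8 -91.5] turn [0.1 7.  0.3] tcp [0.372  0.2776 0.314 ] | now [0.3951 0.2763 0.2189] t 9.75 alt d -0.3 q6 34
```

```bash
python3 -m creep '[[-1,-4,0,-30,0,0,0],[-1,-12,1,-60,0,1.5,0],[-1,-24,2,-80,0,4,0],[-1,-34.5,2.8,-91.5,0,7,0.3],[-1,-34.5,2.8,-91.5,0,7,0.3],[-1,-34.5,2.8,-91.5,0,7,0.3],[-1,-34.5,2.8,-91.5,0,7,0.3]]'
python3 - <<'E'
from h import *
np.set_printoptions(precision=4,suppress=True)
s=r.sense(); p,d=vision.capture("wrist"); save("wrist3",p); W=cloud("wrist",d,s)
g0=s["tcp_pos"]+.164*s["ee_rot"][:,2]; L=(W-g0)@s["ee_rot"]*1000   # tool axes about grasp point
np.save("L.npy",L); print(tob(g0),s["wrist_force"])
g=(abs(L[...,1])<16)&(L[...,2]>-4)&(L[...,2]<18)&(L[...,0]>15)&(L[...,0]<140)
P=L[g]; print(len(P),np.percentile(P,[1,50,99],axis=0)); print(cv2.minAreaRect(P[:,:2].astype(np.float32)))
for x0 in range(25,130,12):
    Q=P[abs(P[:,0]-x0)<5]; print(x0,len(Q),np.percentile(Q,[3,50,97],axis=0)[:,1:].ravel() if len(Q) else "")
E
```

```text
time_s: 10.33
tcp_pos: [0.3741, 0.2775, 0.313]
ee_rot: [[0.983, -0.182, -0.002], [-0.182, -0.983, -0.001], [-0.001, 0.001, -1.0]]
wrist_force: [1.0, -0.1, -1.7]
gripper_width: 0.251
gripper_force: 30.0
[-0.2101 -0.0548  0.149 ] [ 0.9517 -0.0873 -1.7367]
11055 [[ 16.1779  -9.9806   3.5687]
 [ 68.812    0.8405   5.0763]
 [110.2627  11.4794   6.6713]]
((63.12596130371094, 0.7568855285644531), (22.129446029663086, 96.23804473876953), 89.96670532226562)
25 931 [-9.462   3.8889  0.4557  5.0507 10.85    6.2153]
37 1007 [-9.3561  3.7942  0.9072  5.029  11.1039  6.3059]
49 1055 [-9.5397  3.8319  0.8904  5.034  10.9003  6.3108]
61 1123 [-9.3861  3.9168  0.8791  5.059  11.1191  6.301 ]
73 1186 [-9.5526  3.9109  0.8618  5.0702 10.8828  6.3469]
85 1273 [-9.3688  3.9576  0.8527  5.0946 11.095   6.4413]
97 1369 [-9.6051  3.9012  0.8351  5.1273 10.9254  6.3624]
109 1004 [-9.4037  3.9126  0.826   5.1482 11.0733  6.4778]
121 0
```

View pics/wrist3.png

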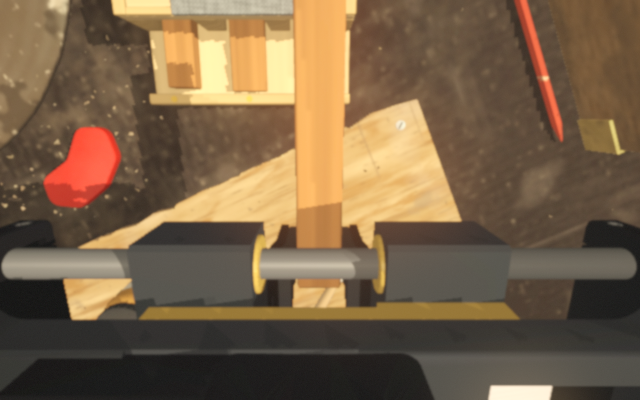

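```bash
python3 - <<'E'
from h import *
np.set_printoptions(precision=1,suppress=True)
L=np.load("L.npy")
for c in (308,314,320,326,332): print(c,[(v,np.round(L[v,c,[0,2]],1).tolist()) for v in range(276,296,2)])
print(L[0:3,320])
move(tow(-.05,-.0572,.14),259.68); move(tow(-.05,-.0572,.075),259.68)
E
```

```text
308 [(276, [25.8, -67.6]), (278, [24.9, -67.0]), (280, [-14.4, 4.4]), (282, [-15.7, 4.7]), (284, [-17.3, 5.6]), (286, [-17.8, 4.4]), (288, [-94.8, 137.0]), (290, [-97.0, 137.1]), (292, [-99.2, 137.3]), (294, [-102.2, 138.8])]
314 [(276, [26.0, -68.1]), (278, [24.9, -67.0]), (280, [-14.5, 4.4]), (282, [-15.2, 3.8]), (284, [-17.0, 5.0]), (286, [-18.6, 5.9]), (288, [-94.4, 136.3]), (290, [-97.4, 137.9]), (292, [-100.1, 138.8]), (294, [-102.0, 138.4])]
320 [(276, [26.3, -68.7]), (278, [25.5, -68.2]), (280, [-14.9, 5.3]), (282, [-15.1, 3.6]), (284, [-17.3, 5.6]), (286, [-17.9, 4.8]), (288, [-95.3, 137.9]), (290, [-97.7, 138.3]), (292, [-99.1, 137.2]), (294, [-102.0, 138.5])]
326 [(276, [26.5, -69.0]), (278, [25.9, -69.0]), (280, [-14.9, 5.3]), (282, [-16.2, 5.6]), (284, [-16.7, 4.6]), (286, [-18.3, 5.4]), (288, [-91.6, 131.4]), (290, [-92.9, 130.2]), (292, [-94.4, 129.1]), (294, [-95.8, 128.1])]
332 [(276, [26.6, -69.1]), (278, [25.0, -67.2]), (280, [-14.8, 5.1]), (282, [-15.9, 5.0]), (284, [-16.9, 4.8]), (286, [-17.9, 4.7]), (288, [-89.9, 128.5]), (290, [-91.7, 128.0]), (292, [-94.7, 129.7]), (294, [-96.4, 129.1])]
[[110.3   1.2   3.3]
 [110.2   1.2   4.3]
 [110.    1.2   4.7]]
shift [159.7   2.2   8.5] turn [ 0.1  0.1 -0.2] tcp [0.5 0.2 0.3] | now [0.4 0.3 0.3] t 10.38 alt d 0.2 q6 23
shift [159.8   2.   73.5] turn [ 0.1  0.1 -0.2] tcp [0.5 0.2 0.2] | now [0.4 0.3 0.3] t 10.38 alt d 0.2 q6 23
```

```bash
python3 -m creep '[[-1,25,1,0,0,0,0],[-1,60,2,4,0,0,0],[-1,98,2,12,0,0,0],[-1,130,2,25,0,0,0],[-1,152,2,38,0,0,-0.1],[-1,158.3,2,43,0,0,-0.2],[-1,158.3,2,43,0,0,-0.2],[-1,158.3,2,43,0,0,-0.2]]'
python3 - <<'E'
from h import *
np.set_printoptions(precision=1,suppress=True)
s=r.sense(); p,d=vision.capture("wrist"); save("wrist4",p); W=cloud("wrist",d,s); B=tob(W)*1000; np.save("B.npy",B)
print(tob(s["tcp_pos"]+.164*s["ee_rot"][:,2])*1000,s["wrist_force"])
for x0 in (0,20,40,60,70,78):
    g=(abs(B[...,0]-x0)<3)&(B[...,1]<-25)&(B[...,1]>-85)&(B[...,2]>40)&(B[...,2]<62); Q=B[g]
    b=np.round((Q[:,1])/2).astype(int); print(x0,[(2*k,round(float(np.median(Q[b==k,2])),1)) for k in np.unique(b)])
E
```

```text
time_s: 11.05
tcp_pos: [0.5293, 0.2466, 0.2693]
ee_rot: [[0.984, -0.179, -0.003], [-0.179, -0.984, -0.002], [-0.002, 0.003, -1.0]]
wrist_force: [-0.1, -0.0, 0.3]
gripper_width: 0.246
gripper_force: 30.0
[-52.  -57.7 105.3] [-0.1 -0.   0.3]
0 [(np.int64(-80), 53.4), (np.int64(-78), 53.6), (np.int64(-76), 53.7), (np.int64(-74), 53.9), (np.int64(-72), 53.9), (np.int64(-44), 49.4), (np.int64(-42), 52.7), (np.int64(-40), 53.8), (np.int64(-38), 53.7), (np.int64(-36), 53.4), (np.int64(-34), 53.7), (np.int64(-32), 53.5), (np.int64(-30), 53.8), (np.int64(-28), 53.6), (np.int64(-26), 53.5)]
20 [(np.int64(-80), 53.1), (np.int64(-78), 53.6), (np.int64(-76), 53.3), (np.int64(-74), 53.6), (np.int64(-72), 54.9), (np.int64(-44), 49.8), (np.int64(-42), 52.2), (np.int64(-40), 53.5), (np.int64(-38), 53.8), (np.int64(-36), 53.5), (np.int64(-34), 53.5), (np.int64(-32), 53.4), (np.int64(-30), 53.5), (np.int64(-28), 53.5), (np.int64(-26), 53.6)]
40 [(np.int64(-80), 53.3), (np.int64(-78), 53.5), (np.int64(-76), 53.6), (np.int64(-74), 53.6), (np.int64(-44), 49.6), (np.int64(-42), 51.2), (np.int64(-40), 53.9), (np.int64(-38), 53.8), (np.int64(-36), 53.6), (np.int64(-34), 53.6), (np.int64(-32), 53.6), (np.int64(-30), 53.7), (np.int64(-28), 53.5), (np.int64(-26), 53.8)]
60 [(np.int64(-80), 53.3), (np.int64(-78), 53.7), (np.int64(-76), 53.8), (np.int64(-74), 53.8), (np.int64(-72), 53.5), (np.int64(-44), 49.7), (np.int64(-42), 51.1), (np.int64(-40), 53.6), (np.int64(-38), 53.7), (np.int64(-36), 53.5), (np.int64(-34), 53.5), (np.int64(-32), 53.6), (np.int64(-30), 53.7), (np.int64(-28), 53.6), (np.int64(-26), 53.6)]
70 [(np.int64(-80), 53.3), (np.int64(-78), 53.5), (np.int64(-76), 53.6), (np.int64(-74), 53.4), (np.int64(-44), 49.6), (np.int64(-42), 52.5), (np.int64(-40), 54.0), (np.int64(-38), 53.5), (np.int64(-36), 53.8), (np.int64(-34), 53.8), (np.int64(-32), 53.7), (np.int64(-30), 53.7), (np.int64(-28), 53.8), (np.int64(-26), 53.7)]
78 []
```

View pics/wrist4.png

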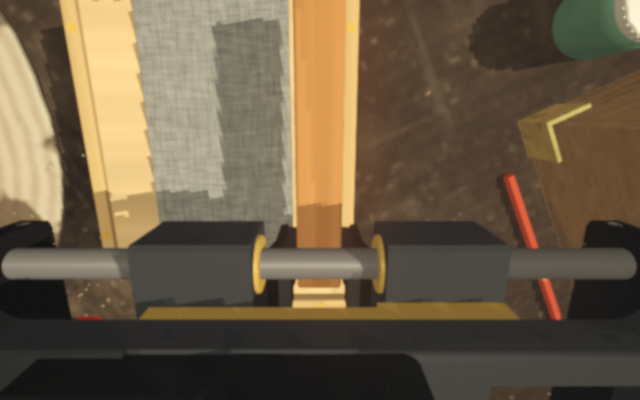

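```bash
python3 -m creep '[[-1,0.5,-1,12,0,0,0],[-1,0.5,-1,24,0,0,0],[-1,0.5,-1,31,0,0,0],[-1,0.5,-1,31,0,0,0],[-1,0.5,-1,31,0,0,0]]'
python3 - <<'E'
from h import *
s=r.sense(); print(tob(s["tcp_pos"]+.164*s["ee_rot"][:,2])*1000,s["wrist_force"],s["ee_rot"][:,2])
E
```

```text
time_s: 11.52
tcp_pos: [0.5295, 0.2483, 0.2403]
ee_rot: [[0.984, -0.177, 0.0], [-0.177, -0.984, -0.0], [0.0, 0.0, -1.0]]
wrist_force: [0.5, -0.1, 0.3]
gripper_width: 0.246
gripper_force: 30.0
[-51.71729611 -55.61155787  76.25518304] [ 0.46710873 -0.11236842  0.29613773] [ 2.03289264e-04 -2.73879327e-04 -9.99999942e-01]
```

```bash
python3 -m creep '[[-1,0,0.8,3,0,0,0],[-1,0,0.8,3,0,0,0],[-1,0,0.8,3,0,0,0],[-0.3,0,0.8,3,0,0,0],[-0.2,0,0.8,3,0,0,0],[-0.2,0,0.8,3,0,0,0],[-0.2,0,0.8,3,0,0,0]]'
python3 - <<'E'
from h import *
s=r.sense(); print(tob(s["tcp_pos"]+.164*s["ee_rot"][:,2])*1000,s["wrist_force"],s["gripper_width"])
E
python3 -m creep '[[-0.2,0,0,-15,0,0,0],[-0.2,0,0,-40,0,0,0],[-0.2,0,0,-70,0,0,0],[-0.2,-20,0,-90,0,0,0],[-0.2,-60,-25,-90,0,0,0],[-0.2,-90,-50,-90,0,0,0],[-0.2,-90,-50,-90,0,0,0],[-0.2,-90,-50,-90,0,0,0]]'
python3 - <<'E'
from h import *
np.set_printoptions(precision=1,suppress=True)
s=r.sense(); p,d=vision.capture("wrist"); save("wrist5",p); B=tob(cloud("wrist",d,s))*1000
print(tob(s["tcp_pos"]+.164*s["ee_rot"][:,2])*1000)
g=(abs(B[...,1]+57)<25)&(B[...,2]>59)&(B[...,2]<75)&(abs(B[...,0])<90); Q=B[g]
if len(Q): print(len(Q),np.percentile(Q,[1,50,99],axis=0),cv2.minAreaRect(Q[:,:2].astype(np.float32)))
for x0 in (-115,-105,-95):
    for y0 in (0,50):
        g=(abs(B[...,0]-x0)<6)&(abs(B[...,1]-y0)<24)&(B[...,2]>(19 if y0 else 12))&(B[...,2]<34); P=B[g]; print(x0,y0,len(P),np.percentile(P,[3,50,97],axis=0)[:,1:].ravel() if len(P) else "")
move(tow(-.105,.0507,.06),259.68,s=s)
E
```

```text
time_s: 12.1
tcp_pos: [0.53, 0.2471, 0.2369]
ee_rot: [[0.984, -0.178, 0.0], [-0.178, -0.984, -0.0], [0.0, 0.0, -1.0]]
wrist_force: [-0.1, -0.6, 0.2]
gripper_width: 0.384
gripper_force: 0.0
[-51.02368709 -56.65752565  72.88397089] [-0.12624199 -0.61096605  0.24941818] 0.3841550034290334
time_s: 12.77
tcp_pos: [0.4489, 0.3138, 0.3272]
ee_rot: [[0.985, -0.174, 0.0], [-0.174, -0.985, 0.0], [0.0, -0.001, -1.0]]
wrist_force: [-0.6, -0.9, 0.1]
gripper_width: 0.397
gripper_force: 0.0
[-142.7   -5.5  163.2]
3496 [[-69.7 -67.6  60.5]
 [-35.  -56.4  65.5]
 [ -3.9 -46.   67.3]] ((-36.17400360107422, -57.15837097167969), (68.4368667602539, 22.515026092529297), 0.10738512873649597)
-115 0 408 [-12.5  12.9   0.9  14.5  14.1  16. ]
-115 50 350 [40.7 21.7 50.9 23.5 61.3 24.9]
-105 0 447 [-12.9  13.1   0.9  14.5  13.9  15.8]
-105 50 359 [40.7 21.9 50.9 23.5 61.4 25. ]
-95 0 442 [-12.9  13.1   0.1  14.6  13.9  16. ]
-95 50 361 [40.3 22.1 50.6 23.6 61.  24.9]
shift [ 38.  -56.  103.2] turn [-0.  -0.   0.3] tcp [0.5 0.4 0.2] | now [0.4 0.3 0.3] t 12.77 alt d -0.3 q6 28
```

View pics/wrist5.png

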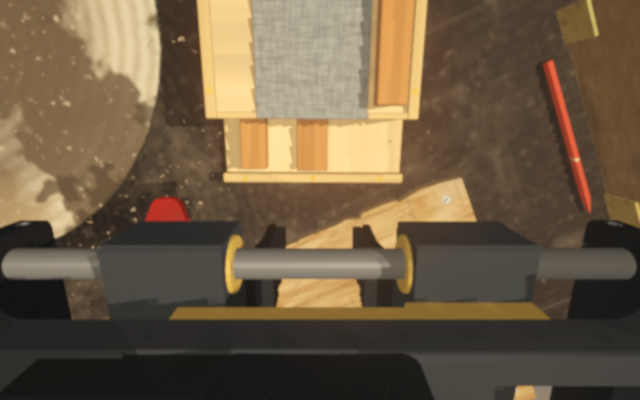

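```bash
python3 - <<'E'
from h import *
B=tob(np.load("top_W.npy"))*1000
for x0 in range(-240,60,40): print(x0,[(y0,round(float(np.nanmax(np.append(B[...,2][(abs(B[...,0]-x0)<20)&(abs(B[...,1]-y0)<10)],-9))))) for y0 in range(90,200,20)])
E
python3 -m creep '[[-0.2,10,-15,20,0,0,0],[-0.2,28,-40,45,0,0,0.3],[-0.2,38,-56.3,75,0,0,0.3],[-0.2,38,-56.3,103,0,0,0.3],[-0.2,38,-56.3,103,0,0,0.3],[-0.2,38,-56.3,103,0,0,0.3]]'
python3 - <<'E'
from h import *
s=r.sense(); print(tob(s["tcp_pos"]+.164*s["ee_rot"][:,2])*1000,s["gripper_width"]);move(tow(-.105,.051,.030),259.68,s=s)
E
```

```text
-240 [(90, 15), (110, 17), (130, 16), (150, 15), (170, 12), (190, 4)]
-200 [(90, 5), (110, 7), (130, 12), (150, 13), (170, 12), (190, 11)]
-160 [(90, 4), (110, 6), (130, 12), (150, 12), (170, 22), (190, 26)]
-120 [(90, 5), (110, 4), (130, 5), (150, 25), (170, 26), (190, 26)]
-80 [(90, 4), (110, 4), (130, 25), (150, 27), (170, 26), (190, 28)]
-40 [(90, 5), (110, 4), (130, 26), (150, 26), (170, 27), (190, 27)]
0 [(90, 5), (110, 5), (130, 26), (150, 27), (170, 26), (190, 28)]
40 [(90, 5), (110, 5), (130, 28), (150, 26), (170, 28), (190, 27)]
time_s: 13.32
tcp_pos: [0.4982, 0.3596, 0.2218]
ee_rot: [[0.983, -0.185, -0.003], [-0.185, -0.983, -0.005], [-0.002, 0.005, -1.0]]
wrist_force: [1.7, 0.8, 0.4]
gripper_width: 0.398
gripper_force: 0.0
[-102.89929716   47.43672612   57.79975388] 0.39827246031800423
shift [-2.4 -2.9 27.8] turn [ 0.3  0.1 -0.3] tcp [0.4962 0.3627 0.194 ] | now [0.4982 0.3596 0.2218] t 13.32 alt d 0.3 q6 28
```

```bash
python3 -m creep '[[-0.2,0,0,0,0,0,0],[-0.2,0,0,0,0,0,0],[-0.2,0,0,10,0,0,0],[-0.2,0,0,15,0,0,0],[-0.2,0,0,15,0,0,0],[-0.2,0,0,15,0,0,0]]'
python3 - <<'E'
from h import *
s=r.sense(); print(tob(s["tcp_pos"]+.164*s["ee_rot"][:,2])*1000,s["gripper_width"]);move(tow(-.105,.051,.030),259.68,s=s)
E
```

```text
time_s: 13.82
tcp_pos: [0.4975, 0.3608, 0.2086]
ee_rot: [[0.983, -0.183, -0.0], [-0.183, -0.983, -0.001], [-0.0, 0.001, -1.0]]
wrist_force: [-0.3, 1.0, -0.9]
gripper_width: 0.401
gripper_force: 0.0
[-103.48695273   49.2141552    44.55821037] 0.4008246479425126
shift [-1.6 -1.7 14.6] turn [ 0.   0.  -0.2] tcp [0.4962 0.3627 0.194 ] | now [0.4975 0.3608 0.2086] t 13.82 alt d 0.2 q6 28
```

```bash
python3 -m creep '[[-0.2,-1.5,-1.7,5,0,0,-0.2],[-0.2,-1.5,-1.7,14.5,0,0,-0.2],[-0.2,-1.5,-1.7,14.5,0,0,-0.2],[-1,-1.5,-1.7,14.5,0,0,-0.2],[-1,-1.5,-1.7,14.5,0,0,-0.2],[-1,-1.5,-1.7,14.5,0,0,-0.2],[-1,-1.5,-1.7,14.5,0,0,-0.2],[-1,-1.5,-1.7,14.5,0,0,-0.2]]'
python3 - <<'E'
from h import *
s=r.sense(); print(tob(s["tcp_pos"]+.164*s["ee_rot"][:,2])*1000,s["gripper_width"],s["wrist_force"])
E
python3 -m creep '[[-1,10.2,0,-6,0,-3,0],[-1,17,0,-10,0,-5,0],[-1,23.7,0,-13.5,0,-7,0],[-1,23.7,0,-13.5,0,-7,0],[-1,23.7,0,-13.5,0,-7,0],[-1,23.7,0,-13.5,0,-7,0]]'
python3 - <<'E'
from h import *
s=r.sense(); print(tob(s["tcp_pos"]+.164*s["ee_rot"][:,2])*1000,s["gripper_width"],s["wrist_force"],s["moment"])
E
```

```text
time_s: 14.48
tcp_pos: [0.4965, 0.3629, 0.1943]
ee_rot: [[0.984, -0.18, 0.0], [-0.18, -0.984, -0.0], [0.0, 0.0, -1.0]]
wrist_force: [-0.6, 0.5, -0.2]
gripper_width: 0.248
gripper_force: 30.0
[-104.72021127   51.26287843   30.30583693] 0.2478562943213298 [-0.62292188  0.45323495 -0.19026199]
time_s: 14.98
tcp_pos: [0.5195, 0.3587, 0.2075]
ee_rot: [[0.977, -0.179, -0.119], [-0.178, -0.984, 0.021], [-0.121, 0.0, -0.993]]
wrist_force: [-0.1, 0.9, -0.0]
gripper_width: 0.25
gripper_force: 30.0
[-101.25498917   51.20157992   44.70556822] 0.2497176919992854 [-0.09519824  0.90978224 -0.01272261] [0.08535497 0.17017772 0.05327833]
```

```bash
python3 -m creep '[[-1,-8,0,0,0,0,0],[-1,-24,0,0,0,0,0],[-1,-42,0,0,0,0,0],[-1,-60,0,0,0,0,0],[-1,-78,0,0,0,0,0],[-1,-95,0,0,0,0,0],[-1,-106,0,0,0,0,0],[-1,-106,0,0,0,0,0]]'
python3 - <<'E'
from h import *
s=r.sense(); print(tob(s["tcp_pos"]+.164*s["ee_rot"][:,2])*1000,s["gripper_width"],s["wrist_force"],s["moment"])
E
python3 -m creep '[[-1,-4,0,-30,0,0,0],[-1,-12,-1,-60,0,1.5,0],[-1,-24,-2,-80,0,4,0],[-1,-34.5,-4,-91.5,0,7,0],[-1,-34.5,-4,-91.5,0,7,0],[-1,-34.5,-4,-91.5,0,7,0],[-1,-34.5,-4,-91.5,0,7,0]]'
python3 - <<'E'
from h import *
np.set_printoptions(precision=1,suppress=True)
s=r.sense(); p,d=vision.capture("wrist"); save("wrist6",p); W=cloud("wrist",d,s)
g0=s["tcp_pos"]+.164*s["ee_rot"][:,2]; L=(W-g0)@s["ee_rot"]*1000; print(tob(g0)*1000,s["wrist_force"])
g=(abs(L[...,1])<16)&(L[...,2]>-4)&(L[...,2]<18)&(L[...,0]>-40)&(L[...,0]<140); P=L[g]
for x0 in (-15,25,49,73,97): 
    Q=P[abs(P[:,0]-x0)<5]; print(x0,len(Q),np.percentile(Q,[3,50,97],axis=0)[:,1:].ravel() if len(Q) else "")
print("front",np.percentile(P[:,0],[0,.2,.5]),[(v,L[v,320,[0,2]]) for v in range(278,292,2)])
move(tow(-.0515,.0566,.105),259.68,s=s)
E
```

```text
time_s: 15.65
tcp_pos: [0.4142, 0.3777, 0.221]
ee_rot: [[0.977, -0.177, -0.12], [-0.176, -0.984, 0.021], [-0.122, 0.001, -0.993]]
wrist_force: [-0.7, -0.5, -0.2]
gripper_width: 0.245
gripper_force: 30.0
[-208.35611071   50.99032808   58.21914661] 0.24524958186613663 [-0.74170904 -0.53147207 -0.22646973] [-0.14904728 -0.12587093 -0.02369969]
time_s: 16.23
tcp_pos: [0.3944, 0.3853, 0.3145]
ee_rot: [[0.984, -0.18, -0.002], [-0.18, -0.984, -0.001], [-0.002, 0.002, -1.0]]
wrist_force: [0.3, -0.4, -0.7]
gripper_width: 0.247
gripper_force: 30.0
[-209.5   54.7  150.5] [ 0.3 -0.4 -0.7]
-15 294 [-9.7  5.5  0.5  6.7 10.6  7.8]
25 919 [-9.5  5.5  0.9  6.7 11.   7.9]
49 1045 [-9.2  5.6  0.9  6.7 11.3  8. ]
73 1156 [-9.3  5.6  1.3  6.8 11.5  8.1]
97 1321 [-8.9  5.5  1.3  6.8 11.4  8.1]
front [-19.1 -18.5 -17.9] [(278, array([ 25.5, -68.2])), (280, array([-15.4,   6.2])), (282, array([-16.5,   6.1])), (284, array([-17.9,   6.7])), (286, array([-93.8, 139. ])), (288, array([-96. , 139.1])), (290, array([-98.3, 139.3]))]
shift [157.8  -1.9  45.3] turn [ 0.1  0.1 -0.1] tcp [0.5 0.4 0.3] | now [0.4 0.4 0.3] t 16.23 alt d 0.1 q6 19
```

```bash
python3 -m creep '[[-1,25,-1,0,0,0,0],[-1,60,-2,4,0,0,0],[-1,98,-2.8,12,0,0,0],[-1,130,-2.8,25,0,0,0],[-1,152,-2.8,38,0,0,0],[-1,158,-2.8,43,0,0,0],[-1,158,-2.8,43,0,0,0],[-1,158,-2.8,43,0,0,0]]'
python3 - <<'E'
from h import *
np.set_printoptions(precision=1,suppress=True)
s=r.sense(); p,d=vision.capture("wrist"); save("wrist7",p); W=cloud("wrist",d,s); B=tob(W)*1000
print(tob(s["tcp_pos"]+.164*s["ee_rot"][:,2])*1000,s["wrist_force"])
for x0 in (10,40,65):
    g=(abs(B[...,0]-x0)<5)&(B[...,1]>30)&(B[...,1]<85)&(B[...,2]>40)&(B[...,2]<62); Q=B[g]
    b=np.round(Q[:,1]).astype(int); print(x0,[(int(k),round(float(np.median(Q[b==k,2])),1)) for k in np.unique(b) if 36<k<48 or k>64])
g=(abs(B[...,0]-30)<30)&(abs(B[...,1]-57)<16)&(B[...,2]>70)&(B[...,2]<115); print(np.percentile(B[g],[2,50,98],axis=0))
E
```

```text
time_s: 16.95
tcp_pos: [0.5503, 0.3595, 0.2711]
ee_rot: [[0.984, -0.181, -0.002], [-0.181, -0.984, -0.002], [-0.002, 0.003, -1.0]]
wrist_force: [-0.4, -0.2, -0.5]
gripper_width: 0.251
gripper_force: 30.0
[-51.6  57.2 107.1] [-0.4 -0.2 -0.5]
10 [(37, 53.7), (38, 53.6), (39, 53.9), (40, 53.6), (41, 53.4), (70, 49.9), (71, 49.8), (72, 52.4), (73, 53.4), (74, 53.6), (75, 53.8), (76, 53.8), (77, 53.6), (78, 53.8), (79, 53.8), (80, 52.6)]
40 [(37, 53.6), (38, 53.5), (39, 53.9), (40, 53.7), (41, 53.6), (70, 49.5), (71, 49.1), (72, 52.3), (73, 53.5), (74, 53.7), (75, 53.5), (76, 53.8), (77, 54.0), (78, 53.7), (79, 53.6), (80, 53.3)]
65 [(37, 53.5), (38, 53.4), (39, 53.9), (40, 53.7), (41, 53.7), (70, 49.7), (71, 49.7), (72, 52.0), (73, 53.6), (74, 53.7), (75, 53.5), (76, 53.6), (77, 53.7), (78, 53.6), (79, 53.7), (80, 52.8)]
[[  1.4  45.3  98.6]
 [ 32.3  55.7 100.1]
 [ 58.9  66.3 101.5]]
```

```bash
python3 -m creep '[[-1,0,-1.2,12,0,0,0],[-1,0,-1.2,24,0,0,0],[-1,0,-1.2,31,0,0,0],[-1,0,-1.2,31,0,0,0],[-1,0,-1.2,31,0,0,0]]'
python3 - <<'E'
from h import *
s=r.sense(); print(tob(s["tcp_pos"]+.164*s["ee_rot"][:,2])*1000,s["wrist_force"])
E
```

```text
time_s: 17.42
tcp_pos: [0.55, 0.3613, 0.2408]
ee_rot: [[0.984, -0.179, -0.001], [-0.179, -0.984, -0.002], [-0.001, 0.002, -1.0]]
wrist_force: [0.4, 1.1, -0.4]
gripper_width: 0.249
gripper_force: 30.0
[-52.05133636  58.97795029  76.80505744] [ 0.41383498  1.0504665  -0.41233922]
```

```bash
python3 -m creep '[[-1,0.3,0.7,2,0,0,0],[-1,0.3,0.7,2,0,0,0],[-1,0.3,0.7,2,0,0,0],[-0.3,0.3,0.7,2,0,0,0],[-0.2,0.3,0.7,2,0,0,0],[-0.2,0.3,0.7,2,0,0,0],[-0.2,0.3,0.7,2,0,0,0]]'
python3 -m creep '[[-0.2,0,0,-15,0,0,0],[-0.2,0,0,-40,0,0,0],[-0.2,0,0,-75,0,0,0],[-0.2,-20,10,-115,0,0,0],[-0.2,-60,25,-130,0,0,0],[-0.2,-90,50,-130,0,0,0],[-0.2,-90,50,-130,0,0,0],[-0.2,-90,50,-130,0,0,0]]'
python3 - <<'E'
from h import *
np.set_printoptions(precision=1,suppress=True)
s=r.sense(); p,d=vision.capture("wrist"); save("wrist8",p); B=tob(cloud("wrist",d,s))*1000
print(tob(s["tcp_pos"]+.164*s["ee_rot"][:,2])*1000)
for y0 in (-57,57):
    g=(abs(B[...,1]-y0)<22)&(B[...,2]>60)&(B[...,2]<75)&(abs(B[...,0])<90); Q=B[g]
    print(y0,len(Q),np.percentile(Q,[1,50,99],axis=0),cv2.minAreaRect(Q[:,:2].astype(np.float32)))
    for x0 in (-60,-40,-20,0,10): print(x0,np.median(Q[abs(Q[:,0]-x0)<5],0))
g=(abs(B[...,0]+105)<20)&(abs(B[...,1])<22)&(B[...,2]>12)&(B[...,2]<20); print("slat",np.percentile(B[g],[3,50,97],axis=0))
E
```

```text
time_s: 18.0
tcp_pos: [0.5507, 0.3604, 0.2399]
ee_rot: [[0.984, -0.18, 0.0], [-0.18, -0.984, 0.0], [0.0, -0.0, -1.0]]
wrist_force: [0.1, 0.9, -0.7]
gripper_width: 0.386
gripper_force: 0.0
time_s: 18.67
tcp_pos: [0.4511, 0.3262, 0.3707]
ee_rot: [[0.984, -0.178, 0.0], [-0.178, -0.984, 0.0], [0.0, -0.0, -1.0]]
wrist_force: [1.7, 0.1, 1.1]
gripper_width: 0.399
gripper_force: 0.0
[-142.8    7.1  206.7]
-57 2981 [[-69.6 -67.6  61.2]
 [-28.3 -56.4  65.5]
 [  8.8 -46.   67.3]] ((-30.382549285888672, -57.009578704833984), (80.0447998046875, 22.488908767700195), 0.004415604285895824)
-60 [-60.  -56.3  65.4]
-40 [-39.8 -56.4  65.5]
-20 [-20.1 -56.5  65.5]
0 [  0.  -56.4  65.5]
10 [  7.3 -56.2  65.6]
57 2937 [[-69.   46.7  61.9]
 [-28.4  57.3  65.6]
 [  8.7  68.4  67.3]] ((-30.292461395263672, 57.83102798461914), (22.351444244384766, 80.24404907226562), 89.51271057128906)
-60 [-60.2  57.7  65.6]
-40 [-39.9  57.5  65.6]
-20 [-20.1  57.4  65.6]
0 [ 0.1 56.8 65.6]
10 [ 7.3 57.2 65.5]
slat [[-123.9  -12.3   13.1]
 [-104.6    1.1   14.6]
 [ -86.7   14.3   15.9]]
```

View pics/wrist8.png

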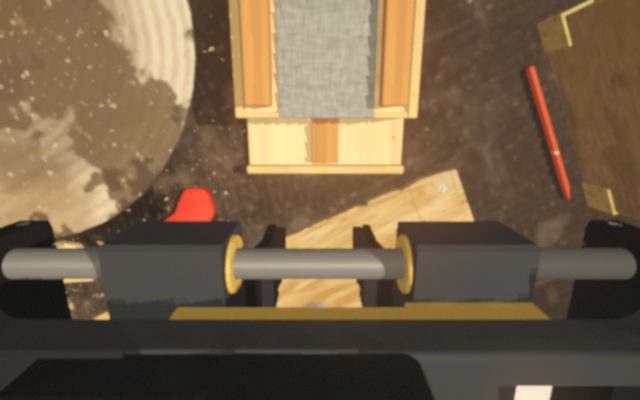

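```bash
python3 - <<'E'
from h import *
p,d=vision.capture("scene"); W=cloud("scene",d)
ok=[]
for c in ((.287,.357),(.304,.444)):
    j=jar(W,c,.066,.085); g=(np.hypot(W[...,0]-c[0],W[...,1]-c[1])<.04)&(W[...,2]>.05); print(j,np.nanmax(W[g][:,2]),np.nanmedian(W[g][:,2])); ok.append(j[1]>150)
s=r.sense(); print(s["time_s"],s["wrist_force"])
if all(ok): print(r.finish_job())
E
```

```text
(((284.55169677734375, 360.8008117675781), 24.028705596923828), 520, array([0.28274362, 0.36117057])) 0.6077061155476986 0.5738718780543564
(((302.83203125, 445.2994384765625), 23.87827491760254), 555, array([0.30134848, 0.44563715])) 0.5571690480835694 0.5310872488555408
18.7667 [-0.07353444 -0.32782178  0.27259694]
the job is handed in; nothing more can be done
None
```

The job is handed in at about 19 s: by the last camera check both thick bars lie flat in the two grooves, the slat is still in its lane, the white jar stands set aside on the tool board and the ochre jar stands untouched; the verdict was not shown.

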